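# Set a coated circuit board to cure under the lamp

## Task

Put the green circuit board from the sloping stand gently flat into the tray of the blue curing station (push the cover farther open first if it is in the way), slide the amber cover fully shut over it, and fold the white lamp panel down to 45 degrees above the cover, where it stays by itself. Leave the bottle, the little fan and the solder reel where they stand.

Things in the scene. Friction and masses are not known exactly. Their poses are not given: they have to be found in the camera images.
- station: Blue curing station, fixed while you work, 140 (its x) x 236 (its y) x 58 mm high, origin centre of the underside, z up. +y half: open tray; -y half: solid housing, top 58 mm. Lamp hinged along the +y edge; the cover slides along y between two rails at x = +-66 mm (8 mm wide, top 68 mm). A scale on the +x face shows the lamp angle in steps of 15 degrees, yellow = 45.
- tray (a point): Centre of the tray floor, 18 mm above the table, at station (0, 54, 18) mm; axes as the station. Inside the tray is 96 mm (x) by 108 mm (y), its walls stand 40 mm above this floor.
- cover (a joint): Amber cover: plate 122 x 112 x 6 mm, underside 59 mm above the table, with an upright white tab. Slide value in m along the station's -y: 0 = fully shut over the tray (stop), 0.112 = fully open over the housing (stop). It slides with about 1.5 N friction; at some starts it is only half open.
- cover_tab (a point): Centre of the white tab on the cover, 56 (station x) x 12 (station y) x 30 mm high, top 95 mm above the table; the point is 80 mm above the table. With the cover shut it lies at station (0, 26) mm; opening moves it to -y.
- lamp (a joint): Lamp panel, stiff hinge that stays where it is left (about 4 N at the tab moves it). Value in rad = angle of the panel above horizontal: 0 would lie flat over the tray, 1.571 stands upright, more leans back over the +y side. Goal 0.785.
- lamp_tab (a point): Centre of the orange tab (50 wide x 40 x 12 mm thick) on the lamp panel's free edge; it runs 120 to 160 mm from the hinge axis. This point: 140 mm from the axis, 6 mm off the inner face's plane. White panel: 130 wide x 116 x 12 mm. Site x = hinge direction, -y = away from the hinge along the panel, z = outer normal (up when flat, station +y when upright).
- lamp_hinge (a point): Middle of the lamp's hinge axis, which runs along station x; at station (0, 118, 64) mm, on the plane of the panel's inner (glowing) face.
- stand: Grey steel stand, fixed while you work, 90 x 116 mm foot, origin centre of the underside. Its plate slopes 30 degrees, rising towards the stand's +x; slope surface 40 mm above the table at the origin, about 62 mm at the upper edge; a 5 mm lip stops the board at the lower edge.
- board: Loose green board, 70 (its x) x 90 (its y) x 5 mm, 0.15 kg, origin centre of the underside. At its middle a finned aluminium heatsink 26 (x) x 60 (y), from 5 to 31 mm above the underside: grip it across the 26 mm. It starts on the stand's slope, x up the slope, z (heatsink side) outwards. In the tray: heatsink up, long way along station y, either end first.
- bottle: Bystander: bottle, 54 mm diameter, 135 mm high, origin centre of the underside. Leave alone.
- fan: Bystander: mint desk fan, foot 72 mm diameter, 80 mm round cage, 139 mm high, origin centre of the underside. Leave alone.
- reel: Bystander: steel solder reel, 68 mm diameter, 50 mm high, origin centre of the underside. Leave alone.

How it is judged:
On the way, in this order (a step that is already met when the one before it is completed fails the run):
1. the board lies flat on the floor of the tray, heatsink up (x of board in the frame of station between -0.018 and 0.018 m and y of board in the frame of station between 0.034 and 0.074 m and z of board in the frame of station between 0.012 and 0.023 m and angle between board's own z axis and vertical below 0.1 rad), for 0.2 s.
2. the cover is shut over the board (all of step 1 and value of joint cover below 0.005 m), for 0.2 s.
At the end, for the whole second after the job is handed in: The board lies flat (within 6 degrees) on the tray floor, heatsink up, the cover is shut to within 5 mm, the lamp panel rests at 45 degrees (39 to 51) (all of step 2 and value of joint lamp between 0.68 and 0.89 rad and velocity of joint lamp between -0.03 and 0.03 rad/s and linear speed of board below 0.02 m/s); the robot touches nothing.
It fails at once if the bottle is shifted by more than 20 mm or tipped (distance of bottle from where it was at the start of the episode above 0.02 m or angle between bottle's own z axis and vertical above 0.3 rad).
It fails at once if the fan is shifted by more than 20 mm or tipped (distance of fan from where it was at the start of the episode above 0.02 m or angle between fan's own z axis and vertical above 0.3 rad).
It fails at once if the reel is shifted by more than 20 mm or tipped (distance of reel from where it was at the start of the episode above 0.02 m or angle between reel's own z axis and vertical above 0.3 rad).
It fails at once if the board is dropped: it falls free of the fingers at over 0.5 m/s (a fall of about 13 mm) (contact force between the fingers and board below 0.1 N and linear speed of board above 0.5 m/s).
It also fails if it takes over 72 s, if anything falls off the work surface, if the arm or the gripper's body presses on something with over 40 N, if the wrist force passes 120 N, or if a joint passes its speed limit or range.

## Robot

A 6-joint arm with a two-finger parallel gripper is mounted at the origin on the work surface. World frame = base frame: x ahead of the robot, y to its left, z up, the work surface at z = 0. Lengths are in m, angles in rad, forces in N, time in s.
With the tool pointing down it reaches from about 0.25 to 0.8 m from the base axis. Payload 8.5 kg.
Tool frame: the origin (TCP) lies at the very end of the fingers, on their centre line; the grasp point (between the pads) lies 19 mm behind it (grasp_offset is the distance from the TCP to the grasp point, in m); z points along the fingers, y is the line along which they close (so a half turn about z gives the same grasp; the last joint's range is limited). The gripper opens to 85 mm and grips with 20 to 120 N. Pads are 22 mm wide; open, the fingers measure 114 mm over their backs; the gripper's body (76 mm by 85 mm) begins 54 mm behind the grasp point. The pads swing forward as they close: fully open they stand 13 mm farther back than shut.
Start: joints at [-1.18, 0.238, -0.013, 1.319, 0, 1.571], TCP at [0.2, -0.485, 0.231] pointing down, gripper open.
Joint ranges: [-2.66, 2.66], [-1.03, 1.9], [-1.14, 1.46], [-1.82, 2.27], [-1.45, 1.34], [-3.14, 3.14]. Speed limits (rad/s): [2.22, 2.22, 2.79, 3.14, 3.14, 3.14].

## Interface

Orientations are given as a unit quaternion [w, x, y, z].
In Python, from bench import get_obs, snapshot, calibration, job_done, grasp_offset gives the robot as it stands. The module is installed in compiled form; this text tells all that it offers.
- The arm moves only by the tool play_rows, never from a script. Its argument "targets" is a list of rows, each a list of 7 numbers: the closure, from 0 (fully open) to 1 (shut), then the shift along the tool's x, y, z in mm, then the turn, a rotation vector about the tool's x, y, z in rad. A call has 1 to 20 rows; each row is the pose to reach, as a shift and turn from the pose commanded when the call began, along the tool's axes at that moment; what a row does not reach only later rows make up. A row lasts 1/10 s, in which the tool goes at most 50 mm and 8.59 degrees, less where a joint would pass 70% of its speed; a pose out of reach is approached as far as the arm can. A call with a gripper value outside its range is refused whole. The fingers move at their own pace and stop on an object; "grip_force" is the grip in N (left out, the last holds). Time passes only in rows, so rows that repeat a pose let the fingers close. It gives the time, the measured TCP pose, the force, the opening and the grip force at its end, in the units of the state.
- get_obs(): the state, without advancing time (a new reading comes with each control period).
- snapshot(name): name is "side" or "top" or "wrist"; returns (picture, depth): 400x640x3 uint8, red, green, blue; 400x640 float32, m along the optical axis (not along the pixel's ray), 0 where there is no reading.
- calibration(name): a dict with "intrinsics" (3x3 intrinsics, pixels), "rvec" (rotation vector, rad) and "tvec" (3), from world to camera coordinates, as OpenCV has them. Camera axes: x right, y down, z forward; pixel columns grow to the right and rows downward; lengths in m; the calibration is good to about 2 mm. The wrist camera is an equidistant fisheye: a pixel r from the principal point sees the ray r / f radians off the axis. A picture is of the moment at which its call begins: read the wrist's pose just before it. calibration takes no time and is no camera call; for the wrist camera it gives the pose at the moment of the call.
- job_done(): hands the job in; it is judged then, once.
The state is a dict: "time": time; "joint_pos": joint angles; "joint_vel": joint speeds; "joint_torque": joint torques, N m; "position": TCP position; "tool_rot": TCP orientation; "contact_force": force on the tool from outside, world axes, zero at the start; "moment": the same for the moment, N m; "opening": finger opening in m; "grasp_force": force on a finger pad.
Only numpy, scipy, OpenCV 4.12 (cv2) and the standard library are available. Lean on these libraries where they do the work, as an engineer would, in place of code of your own. Each camera call takes 0.05 s, during which the arm holds its last target. There are 200 camera calls.

## Working session

There is one attempt and no reset: what is moved stays moved. The work goes in short steps, Python scripts to look and compute and a tool call to move; the robot and the scene stay as the last step left them, time stands still between calls to the robot, and variables do not carry over. Pictures are saved under pics/ and viewed, at most 10 in all, crops included, and the job is handed in when it is done.

Besides the shell and the picture viewer there is one more tool, called after ">>>" by a JSON object that holds its "method" and its "body". play_rows: Moves the arm, as the interface text tells. Its arguments: {"type":"object","properties":{"targets":{"type":"array"},"grip_force":{"type":"number"}},"required":["targets"]}

```bash
mkdir -p pics; cat > h.py <<'E'
import numpy as np, cv2
from scipy.spatial.transform import Rotation as R
from bench import *
def cloud(name):
    c=calibration(name); im,d=snapshot(name)
    K=np.array(c["intrinsics"]); Rm=cv2.Rodrigues(np.array(c["rvec"],float))[0]; t=np.array(c["tvec"],float).ravel()
    v,u=np.mgrid[:400,:640]
    if name=="wrist":
        x=(u-K[0,2])/K[0,0]; y=(v-K[1,2])/K[1,1]; r=np.hypot(x,y)+1e-9
        s=np.tan(np.minimum(r,1.5))/r; x=x*s; y=y*s
    else: x=(u-K[0,2])/K[0,0]; y=(v-K[1,2])/K[1,1]
    P=np.stack([x*d,y*d,d],-1)
    W=(P-t)@Rm
    W[d==0]=np.nan
    return im,W
def save(n,im): cv2.imwrite("pics/"+n,im[...,::-1])
def pose():
    o=get_obs(); q=np.array(o["tool_rot"]); return np.array(o["position"]),R.from_quat(q[[1,2,3,0]])
def rel(target,Rt):
    p,r=pose(); return np.round(r.inv().apply(np.array(target)-p)*1000,1),np.round((r.inv()*Rt).as_rotvec(),3)
E
python3 - <<'E'
from h import *
print(get_obs())
for n in("top","side"):
    im,W=cloud(n); save(n+".png",im); np.savez(n+".npz",im=im,W=W)
    c=calibration(n); print(n,c)
E
```

```text
{'time': 0.0, 'joint_pos': array([-1.17998585e+00,  2.38776545e-01, -1.42717474e-02,  1.31917099e+00,
       -3.27006511e-05,  1.57082378e+00]), 'joint_vel': array([ 0.00150321, -0.00034771,  0.00179538,  0.00028209,  0.00090473,
       -0.00103518]), 'joint_torque': array([-2.40392066e-03, -5.38779008e+01,  3.46440160e+01,  1.82422641e-02,
       -5.49858544e-05,  1.74381273e-05]), 'position': array([ 0.19982608, -0.48503796,  0.23067302]), 'tool_rot': array([-6.94759413e-04,  9.80971481e-01,  1.94150577e-01, -1.54191822e-04]), 'contact_force': array([ 0.31198004, -0.01529949,  0.09918309]), 'moment': array([ 0.018768  , -0.00209742, -0.00595542]), 'grasp_force': 0.0, 'opening': 0.08527745059124228}
top {'intrinsics': array([[488.74898533,   0.        , 320.41738018],
       [  0.        , 488.74898533, 202.4458119 ],
       [  0.        ,   0.        ,   1.        ]]), 'rvec': array([ 2.17428608, -2.1432284 ,  0.11090921]), 'tvec': array([0.02980136, 0.61219642, 1.16943061])}
side {'intrinsics': array([[373.89001047,   0.        , 309.76395243],
       [  0.        , 373.89001047, 202.40235946],
       [  0.        ,   0.        ,   1.        ]]), 'rvec': array([ 0.7917425 , -2.51020385,  1.18382785]), 'tvec': array([0.52157033, 0.25576449, 0.6397133 ])}
```

View pics/top.png

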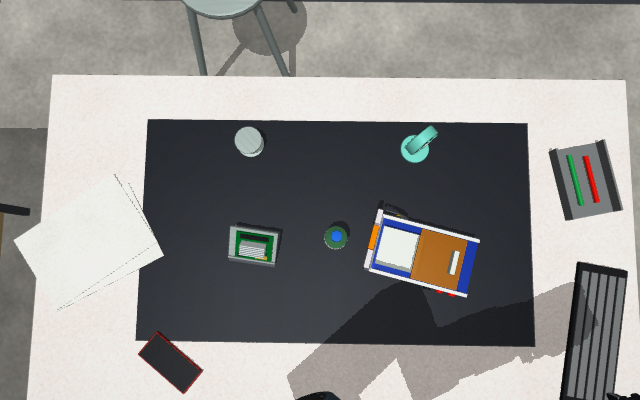

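View pics/side.png

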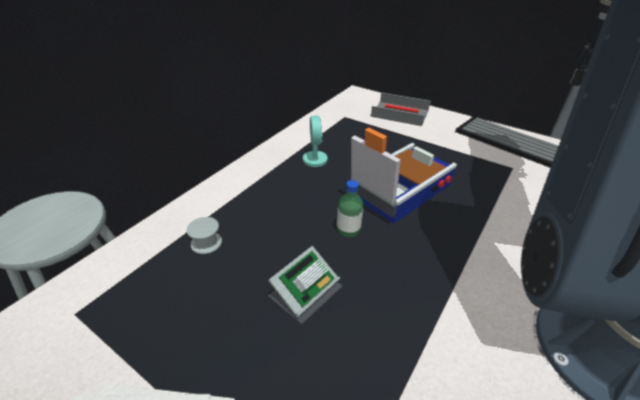

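The top view shows the stand with its board at (253,245), the bottle at (336,237) and the station at (420,252). The station's lamp end faces the bottle, its lamp leans slightly back, and the cover is mostly open. The reel is at (249,141) and the fan at (415,148).

```bash
cat > m.py <<'E'
from h import *
D=np.load("top.npz"); im=D["im"]; W=D["W"]; S=np.load("side.npz")
def show(n,im,W,m):
    P=W[m]; P=P[~np.isnan(P[:,0])]
    r=cv2.minAreaRect((P[:,:2]*1000).astype(np.float32))
    print(n,len(P),"med",np.median(P,0).round(4),"z",np.percentile(P[:,2],[5,95]).round(3),"rect",np.round(r[0],1),np.round(r[1],1),round(r[2],1))
    return P
for nm,im,W in(("top",im,W),("side",S["im"],S["W"])):
    h=cv2.cvtColor(im,cv2.COLOR_RGB2HSV).astype(int); H,Sa,V=h[...,0],h[...,1],h[...,2]
    z=np.nan_to_num(W[...,2]); x=np.nan_to_num(W[...,0]); y=np.nan_to_num(W[...,1])
    on=(z>.006)&(z<.3)
    print(nm,"table z",np.nanmedian(W[200:300,280:300,2]) )
    show("amber",im,W,(H>5)&(H<22)&(Sa>150)&on&(z<.075))
    show("orange tab",im,W,(H>5)&(H<22)&(Sa>150)&on&(z>.12))
    show("blue",im,W,(H>110)&(H<128)&(Sa>150)&on&(z<.08))
    show("board green",im,W,(H>50)&(H<85)&(Sa>100)&on&(z<.09))
    if nm=="top":
        v,u=np.mgrid[:400,:640]
        def box(a,b,c,d):return (u>=a)&(u<b)&(v>=c)&(v<d)
        st=box(360,485,200,300)&on
        show("station all",im,W,st)
        show("rails",im,W,st&(z>.064)&(z<.072)&(Sa<60))
        show("tab",im,W,st&(z>.085)&(z<.105)&(u>430))
        show("housing",im,W,st&(abs(z-.058)<.006))
        show("lamp",im,W,st&(z>.11))
        show("trayfloor",im,W,st&(z<.03)&(Sa<60)&(V>150))
        s=box(215,290,215,275)&on
        show("stand all",im,W,s)
        show("bottle",im,W,box(318,354,220,255)&on)
        show("reel",im,W,box(230,270,122,160)&on)
        show("fan",im,W,box(398,442,120,166)&on)
        g=s&(H>50)&(H<85)&(Sa>100); P=W[g]; P=P[~np.isnan(P[:,0])]
        A=np.c_[P[:,:2],np.ones(len(P))]; c=np.linalg.lstsq(A,P[:,2],rcond=None)[0]; print("slope",c)
E
python3 m.py
python3 - <<'E'
import cv2
a=cv2.imread('pics/top.png')
cv2.imwrite('pics/c1.png',cv2.resize(a[190:310,210:490],None,fx=2.8,fy=2.8,interpolation=cv2.INTER_CUBIC))
E
```

```text
top table z 0.0013970717946519629
amber 2215 med [ 0.4793 -0.2384  0.0655] z [0.062 0.069] rect [503.7 -61.1] [487.5 129.5] 82.0
orange tab 135 med [ 0.5205 -0.0726  0.2231] z [0.22  0.226] rect [520.7 -72.8] [11.3 49.1] 75.5
blue 1031 med [ 0.474  -0.2912  0.0585] z [0.054 0.062] rect [ 487.2 -211.1] [232.  122.3] 76.0
board green 883 med [0.5307 0.1526 0.035 ] z [0.011 0.088] rect [ 592.6 -224.5] [850.9 502.3] 72.6
station all 6580 med [ 0.4887 -0.2014  0.0635] z [0.016 0.182] rect [ 501.9 -214. ] [245.3 314.4] 0.8
rails 708 med [ 0.5182 -0.2038  0.0687] z [0.065 0.071] rect [ 487.4 -208.9] [236.2 141.8] 75.8
tab 149 med [ 0.469  -0.2708  0.0949] z [0.088 0.099] rect [ 470.3 -271.6] [13.1 55.2] 76.3
housing 1757 med [ 0.4763 -0.2369  0.06  ] z [0.055 0.064] rect [ 488.9 -203.3] [248.3 142. ] 75.7
lamp 416 med [ 0.5245 -0.0749  0.1859] z [0.124 0.225] rect [529.9 -85.4] [ 55.6 149.9] 56.4
trayfloor 1415 med [ 0.5008 -0.1517  0.0188] z [0.015 0.023] rect [ 501.3 -151.7] [90.7 95.4] 76.0
stand all 1742 med [0.5042 0.1989 0.0535] z [0.007 0.069] rect [506.9 209.6] [190.3 143.4] 89.5
bottle 447 med [0.5231 0.0027 0.0952] z [0.008 0.137] rect [526.4   3.3] [91.8 78. ] 83.3
reel 630 med [0.7621 0.2192 0.0498] z [0.007 0.054] rect [767.7 226.8] [99.1 92.5] 75.7
fan 832 med [ 0.7466 -0.1919  0.1026] z [0.008 0.139] rect [ 767.  -213.3] [105.6 110.9] 85.8
slope [ 0.55597808 -0.07763823 -0.21844344]
side table z 0.0019283908816980294
amber 689 med [ 0.4684 -0.2343  0.0654] z [0.064 0.067] rect [ 480.9 -239.7] [108.2 112.5] 75.7
orange tab 355 med [ 0.5185 -0.0684  0.21  ] z [0.19  0.223] rect [521.7 -70.5] [16.2 50.3] 81.6
blue 783 med [ 0.4372 -0.1554  0.0273] z [0.007 0.058] rect [ 471.  -197.8] [250.9 111.5] 73.8
board green 650 med [0.5078 0.2186 0.0423] z [0.027 0.061] rect [504.9 117.9] [ 70.5 258.3] 1.8
```

View pics/c1.png

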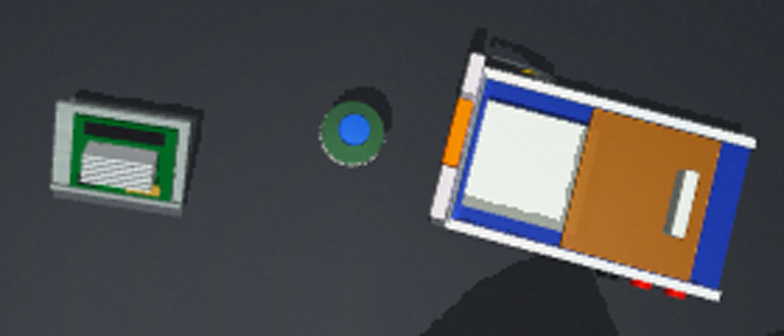

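```bash
cat >> h.py <<'E'
a=np.radians(75.8); SY=np.array([np.cos(a),np.sin(a),0]); SX=np.array([np.sin(a),-np.cos(a),0]); SO=np.array([.4874,-.2089,0])
def stn(x,y,z): return SO+SX*x/1e3+SY*y/1e3+np.array([0,0,z/1e3])
RD=R.from_matrix(np.c_[SY,SX,[0,0,-1]])
E
python3 - <<'E'
from h import *
print(rel(stn(0,-35,130),RD), rel(stn(0,-35,76),RD), grasp_offset() if callable(grasp_offset) else grasp_offset)
# board
b=np.radians(-7.9); ux=np.array([np.cos(b),np.sin(b),0]); uy=np.array([-np.sin(b),np.cos(b),0])
X=ux*np.cos(np.pi/6)+np.array([0,0,.5]); N=np.cross(X,uy)
for n in("top","side"):
    D=np.load(n+".npz"); W=D["W"].reshape(-1,3); im=D["im"].reshape(-1,3).astype(int)
    o=np.array([.507,.2096,.04]); q=(W-o)*1e3
    c=np.c_[q@X,q@uy,q@N]
    k=(abs(c[:,0])<80)&(abs(c[:,1])<75)&(W[:,2]>.012); c=c[k]; col=im[k]
    g=(col[:,1]>col[:,0]+40)&(col[:,1]>col[:,2]+25)
    print(n,"green",g.sum(),"n",np.percentile(c[g,2],[10,50,90]),"x",np.percentile(c[g,0],[1,99]),"y",np.percentile(c[g,1],[1,99]))
    h=c[:,2]>np.median(c[g,2])+15
    print(" sink n",np.percentile(c[h,2],[50,95]),"x",np.percentile(c[h,0],[2,50,98]),"y",np.percentile(c[h,1],[2,50,98]),h.sum(), cv2.minAreaRect(c[h][:,:2].astype(np.float32)))
    print(" green rect",cv2.minAreaRect(c[g][:,:2].astype(np.float32)))
E
```

```text
(array([ 350.2, -117.6,  100.9]), array([-0.001, -0.001, -0.932])) (array([ 350.2, -117.5,  154.9]), array([-0.001, -0.001, -0.932])) 0.0187
top green 427 n [3.46713387 6.14836232 9.173999  ] x [-36.32834609  35.2187105 ] y [-55.96006643  33.69360901]
 sink n [30.97423702 34.49985075] x [-13.52934441   1.57761909  13.342763  ] y [-40.76821815 -11.25690847  18.22867061] 307 ((-0.044322967529296875, -11.122737884521484), (61.041969299316406, 28.94649887084961), 88.5597915649414)
 green rect ((-1.2511634826660156, -10.52484130859375), (91.14433288574219, 74.76832580566406), 89.77747344970703)
side green 601 n [4.04684392 5.4556751  6.75917576] x [-34.03258472  33.98671852] y [-53.97763035  34.04071977]
 sink n [31.33598496 33.13554609] x [-12.56973528  -1.34826118  12.79667937] y [-38.8118853   -6.89106082  20.14780558] 244 ((0.11546134948730469, 4.472633361816406), (25.89653778076172, 90.17916107177734), 0.07741657644510269)
 green rect ((0.038478851318359375, -10.634231567382812), (68.64954376220703, 90.15350341796875), 0.42575404047966003)
```

>>> {"method": "play_rows", "body": {"targets": [[1, 175, -59, 50, 0, 0, -0.47], [1, 350, -117.5, 101, 0, 0, -0.932], [1, 350, -117.5, 101, 0, 0, -0.932], [1, 350, -117.5, 101, 0, 0, -0.932], [1, 350, -117.5, 101, 0, 0, -0.932], [1, 350, -117.5, 101, 0, 0, -0.932], [1, 350, -117.5, 101, 0, 0, -0.932], [1, 350, -117.5, 101, 0, 0, -0.932], [1, 350, -117.5, 101, 0, 0, -0.932], [1, 350, -117.5, 101, 0, 0, -0.932], [1, 350, -117.5, 155, 0, 0, -0.932], [1, 350, -117.5, 155, 0, 0, -0.932], [1, 350, -117.5, 155, 0, 0, -0.932]]}}

```text
time: 1.4
position: [0.4772, -0.2436, 0.076]
tool_rot: [-0.001, 0.79, 0.614, -0.001]
contact_force: [-0.6, 0.4, 1.1]
opening: 0.0002
grasp_force: 0.0
```

```bash
python3 - <<'E'
from h import *
for y in(-50,-60,-69,-72): print(y,rel(stn(0,y,76),RD))
print(get_obs()["opening"])
E
```

```text
-50 (array([-13.8,   1.4,   0. ]), array([-0.003, -0.001, -0.002]))
-60 (array([-23.8,   1.4,   0. ]), array([-0.003, -0.001, -0.002]))
-69 (array([-32.8,   1.4,  -0. ]), array([-0.003, -0.001, -0.002]))
-72 (array([-35.8,   1.4,  -0. ]), array([-0.003, -0.001, -0.002]))
0.00021420643570185455
```

>>> {"method": "play_rows", "body": {"targets": [[1, -8, 1, 0, 0, 0, 0], [1, -14, 1, 0, 0, 0, 0], [1, -19, 1, 0, 0, 0, 0], [1, -24, 1, 0, 0, 0, 0], [1, -28, 1, 0, 0, 0, 0], [1, -31, 1, 0, 0, 0, 0], [1, -33, 1, 0, 0, 0, 0], [1, -33, 1, 0, 0, 0, 0]]}}

```text
time: 2.2
position: [0.4714, -0.2759, 0.0762]
tool_rot: [-0.0, 0.789, 0.614, -0.0]
contact_force: [0.2, 0.1, -0.4]
opening: 0.0004
grasp_force: 0.0
```

>>> {"method": "play_rows", "body": {"targets": [[1, -2, 0, 0, 0, 0, 0], [1, -3, 0, 0, 0, 0, 0], [1, -4, 0, 0, 0, 0, 0], [1, -4, 0, 0, 0, 0, 0]]}}

```text
time: 2.6
position: [0.4712, -0.2763, 0.0761]
tool_rot: [-0.002, 0.788, 0.615, 0.002]
contact_force: [3.9, 16.4, 3.2]
opening: 0.0001
grasp_force: 8.5
```

```bash
python3 - <<'E'
from h import *
def st(P): q=(P-SO)*1e3; return np.stack([q@SX,q@SY,q[...,2]],-1)
p,r=pose(); print("tcp",st(p))
im,W=cloud("top"); h=cv2.cvtColor(im,cv2.COLOR_RGB2HSV).astype(int)
S=st(W)
k=(abs(S[...,0])<58)&(S[...,1]>-112)&(S[...,1]<100)&(abs(S[...,2]-65)<5)&(h[...,0]>5)&(h[...,0]<22)&(h[...,1]>150)
print("amber y",np.percentile(S[k][:,1],[1,50,99]))
k=(abs(S[...,0])<35)&(S[...,1]>-112)&(S[...,1]<-70)&(abs(S[...,2]-93)<5)
print("tab",k.sum(),np.percentile(S[k],[5,50,95],axis=0))
# next: lift, then pregrasp
b=np.radians(-7.9); ux=np.array([np.cos(b),np.sin(b),0]); uy=np.array([-np.sin(b),np.cos(b),0])
X=ux*np.cos(np.pi/6)+np.array([0,0,.5]); N=np.cross(X,uy)
bo=np.array([.507,.2096,.04])-uy*.0106
RB=R.from_matrix(np.c_[np.cross(X,-N),X,-N])
print("det",np.linalg.det(RB.as_matrix()))
for d in(100,60,12): print(d,rel(bo+N*d/1e3,RB),bo+N*d/1e3)
print("lift",rel(stn(0,-60,280),RD))
E
```

```text
tcp [  0.84924348 -69.27021147  76.1361147 ]
amber y [-75.63154202 -35.97220384  -0.41876873]Traceback (most recent call last):
  File "<stdin>", line 9, in <module>
    return _quantile_unchecked(
        a, q, axis, out, overwrite_input, method, keepdims, weights)
    return _ureduce(a,
                    func=_quantile_ureduce_func,
    ...<5 lines>...
                    overwrite_input=overwrite_input,
                    method=method)
    r = func(a, **kwargs)
    result = _quantile(arr,
                       quantiles=q,
    ...<2 lines>...
                       out=out,
                       weights=wgt)
    slices_having_nans = np.isnan(arr[-1, ...])
                                  ~~~^^^^^^^^^
IndexError: index -1 is out of bounds for axis 0 with size 0
```

>>> {"method": "play_rows", "body": {"targets": [[0.6, 5, 0, 0, 0, 0, 0], [0.6, 5, 0, -45, 0, 0, 0], [0.6, 5, 0, -95, 0, 0, 0], [0.6, 5, 0, -145, 0, 0, 0], [0.6, 5, 0, -195, 0, 0, 0], [0.6, 5, 0, -214, 0, 0, 0]]}}

```text
time: 3.25
position: [0.4728, -0.2754, 0.2953]
tool_rot: [0.003, 0.789, 0.614, 0.001]
contact_force: [0.1, -0.7, -0.3]
opening: 0.0346
grasp_force: 0.0
```

```bash
cat >> h.py <<'E'
b=np.radians(-7.9); ux=np.array([np.cos(b),np.sin(b),0]); uy=np.array([-np.sin(b),np.cos(b),0])
BX=ux*np.cos(np.pi/6)+np.array([0,0,.5]); BN=np.cross(BX,uy)
BO=np.array([.507,.2096,.04])-uy*.0106
RB=R.from_matrix(np.c_[np.cross(BX,-BN),BX,-BN])
def st(P): q=(np.asarray(P)-SO)*1e3; return np.stack([q@SX,q@SY,q[...,2]],-1)
E
python3 - <<'E'
from h import *
print(np.linalg.det(RB.as_matrix()))
print(get_obs()["opening"],get_obs()["joint_pos"])
for d in(180,100): print(d,rel(BO+BN*d/1e3,RB),BO+BN*d/1e3)
E
```

```text
1.0000000000000004
0.03455746244182624 [-5.27084768e-01  2.60517333e-01  1.79133752e-01  1.48309617e+00
 -6.93159363e-04  1.29179655e+00]
180 (array([ 458.4, -174.8,   97.3]), array([-0.517,  0.032, -0.107])) [0.41639724 0.21147061 0.19588457]
100 (array([ 462.9, -135.5,  166.8]), array([-0.517,  0.032, -0.107])) [0.45601761 0.20597283 0.12660254]
```

>>> {"method": "play_rows", "body": {"targets": [[0.3, 50, -19, 0, -0.06, 0, 0], [0.3, 100, -38, 0, -0.12, 0, 0], [0.3, 150, -57, 0, -0.18, 0, 0], [0.3, 200, -76, 0, -0.24, 0, 0], [0.3, 250, -95, 15, -0.3, 0.01, -0.05], [0.3, 300, -114, 30, -0.36, 0.01, -0.06], [0.3, 350, -133, 50, -0.42, 0.02, -0.08], [0.3, 400, -153, 70, -0.48, 0.03, -0.1], [0.3, 458, -175, 97, -0.517, 0.032, -0.107], [0.3, 458, -175, 97, -0.517, 0.032, -0.107], [0.3, 458, -175, 97, -0.517, 0.032, -0.107], [0.3, 458, -175, 97, -0.517, 0.032, -0.107], [0.3, 458, -175, 97, -0.517, 0.032, -0.107]]}}

```text
time: 4.55
position: [0.4148, 0.2116, 0.1935]
tool_rot: [0.192, 0.729, 0.635, 0.169]
contact_force: [-0.1, 0.1, 0.3]
opening: 0.0599
grasp_force: 0.0
```

```bash
python3 - <<'E'
from h import *
im,W=cloud("wrist"); save("w1.png",im); print(get_obs()["opening"])
q=(W.reshape(-1,3)-BO)*1e3; c=np.c_[q@BX,q@uy,q@BN]; col=im.reshape(-1,3).astype(int)
k=(abs(c[:,0])<60)&(abs(c[:,1])<65)&(abs(c[:,2])<45); c=c[k];col=col[k]
g=(col[:,1]>col[:,0]+40)&(col[:,1]>col[:,2]+25)
print("green",g.sum(),np.percentile(c[g],[1,50,99],axis=0).round(1))
h=(c[:,2]>24)&(abs(c[:,0])<25); print("sink",h.sum(),np.percentile(c[h],[2,50,98],axis=0).round(1))
for d in(60,11): print(d,rel(BO+BN*d/1e3,RB))
E
```

```text
0.05989253266882568
green 2619 [[-34.4 -44.    4.2]
 [ -5.7  11.7   6.1]
 [ 34.7  45.3   8.5]]
sink 1076 [[-13.1 -27.6  26.5]
 [ -1.4   1.9  32.1]
 [ 13.1  30.4  33.5]]
60 (array([  0.2,   2.7, 118.8]), array([-0.005, -0.002, -0.003]))
11 (array([1.000e-01, 3.000e+00, 1.678e+02]), array([-0.005, -0.002, -0.003]))
```

View pics/w1.png

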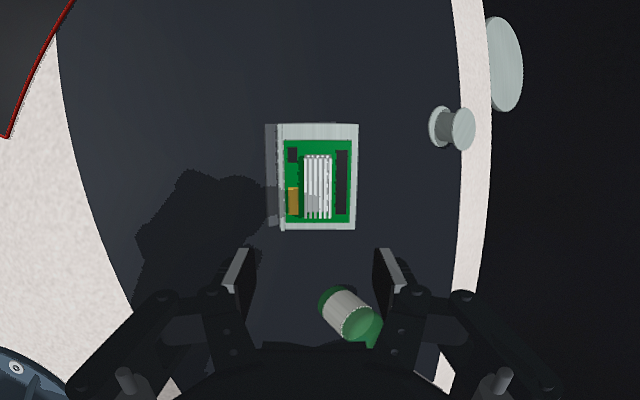

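The wrist picture shows the board undisturbed at (318,185) and the fingers straddling its line. The clouds agree to about 1 mm, so I descend along the slope normal.

>>> {"method": "play_rows", "body": {"targets": [[0.3, 0, 3, 45, 0, 0, 0], [0.3, 0, 3, 85, 0, 0, 0], [0.3, 0, 3, 118, 0, 0, 0], [0.3, 0, 3, 140, 0, 0, 0], [0.3, 0, 3, 155, 0, 0, 0], [0.3, 0, 3, 164, 0, 0, 0], [0.3, 0, 3, 169, 0, 0, 0], [0.3, 0, 3, 169, 0, 0, 0]]}}

```text
time: 5.4
position: [0.5006, 0.2001, 0.0482]
tool_rot: [0.192, 0.73, 0.634, 0.169]
contact_force: [-0.6, -0.9, -0.1]
opening: 0.0597
grasp_force: 0.0
```

>>> {"method": "play_rows", "body": {"targets": [[0.8, 0, 0, 0, 0, 0, 0], [0.8, 0, 0, 0, 0, 0, 0], [0.8, 0, 0, 0, 0, 0, 0], [0.8, 0, 0, 0, 0, 0, 0], [0.8, 0, 0, 0, 0, 0, 0]], "grip_force": 35}}

```text
time: 5.9
position: [0.5003, 0.2012, 0.0489]
tool_rot: [0.192, 0.729, 0.635, 0.17]
contact_force: [-2.6, -1.3, 5.9]
opening: 0.0253
grasp_force: 34.5
```

>>> {"method": "play_rows", "body": {"targets": [[0.8, 0, 0, -8, 0, 0, 0], [0.8, 0, 0, -20, 0, 0, 0], [0.8, 0, 0, -45, 0, 0, 0], [0.8, 0, 0, -75, 0, 0, 0], [0.8, 0, 0, -75, 0, 0, 0]]}}

```text
time: 6.4
position: [0.4633, 0.2069, 0.1165]
tool_rot: [0.192, 0.729, 0.634, 0.172]
contact_force: [0.0, 0.1, -1.5]
opening: 0.0256
grasp_force: 35.0
```

```bash
python3 - <<'E'
from h import *
im,W=cloud("wrist"); save("w2.png",im)
p,r=pose(); o=get_obs(); print(o["opening"],o["grasp_force"],o["contact_force"])
q=r.inv().apply(W.reshape(-1,3)-p)*1e3; col=im.reshape(-1,3).astype(int)
g=(col[:,1]>col[:,0]+40)&(col[:,1]>col[:,2]+25)&(abs(q)<[70,60,40]).all(1)
print("green in tool",g.sum(),np.percentile(q[g],[1,50,99],axis=0).round(1))
A=np.c_[q[g][:,:2],np.ones(g.sum())]; print(np.linalg.lstsq(A,q[g][:,2],rcond=None)[0], cv2.minAreaRect(q[g][:,:2].astype(np.float32)))
print("via",rel([.43,.2,.30],RD)); print("hover",rel(stn(0,58,290),RD),st(p))
E
```

```text
0.025224416145453978 34.96817886829376 [ 0.23923259  0.11218774 -0.95249571]
green in tool 6159 [[-44.2 -34.4   1.5]
 [ 32.3  -4.6   3.2]
 [ 44.1  34.7   4.9]]
[ 0.01535245 -0.00646259  2.70550766] ((-1.0119438171386719, 0.167877197265625), (91.13296508789062, 70.4239501953125), 0.04921406880021095)
via (array([ -10.2,   63.8, -176.5]), array([ 0.519, -0.035,  0.107]))
hover (array([-349.9,  163. , -110.6]), array([ 0.519, -0.035,  0.107])) [-125.01790061  397.18938174  115.1658935 ]
```

View pics/w2.png

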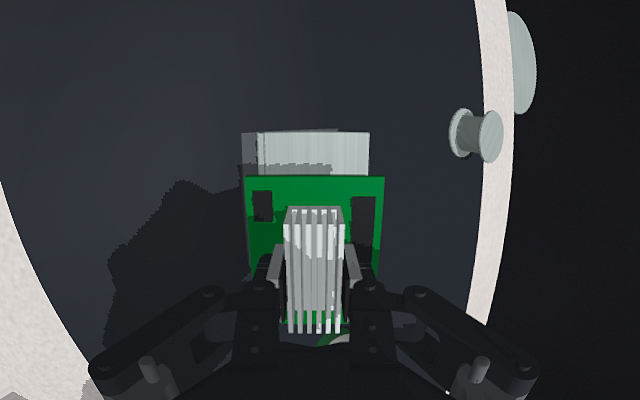

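>>> {"method": "play_rows", "body": {"targets": [[0.8, -3, 16, -45, 0.1, 0, 0.02], [0.8, -5, 32, -90, 0.23, -0.01, 0.05], [0.8, -8, 48, -135, 0.37, -0.02, 0.08], [0.8, -10, 64, -176, 0.519, -0.035, 0.107], [0.8, -10, 64, -176, 0.519, -0.035, 0.107], [0.8, -45, 74, -170, 0.519, -0.035, 0.107], [0.8, -90, 87, -161, 0.519, -0.035, 0.107], [0.8, -135, 100, -153, 0.519, -0.035, 0.107], [0.8, -180, 113, -144, 0.519, -0.035, 0.107], [0.8, -225, 126, -135, 0.519, -0.035, 0.107], [0.8, -270, 139, -126, 0.519, -0.035, 0.107], [0.8, -315, 152, -117, 0.519, -0.035, 0.107], [0.8, -338, 159, -113, 0.519, -0.035, 0.107], [0.8, -350, 163, -110.5, 0.519, -0.035, 0.107], [0.8, -350, 163, -110.5, 0.519, -0.035, 0.107], [0.8, -350, 163, -110.5, 0.519, -0.035, 0.107]]}}

```text
time: 8.05
position: [0.5014, -0.1528, 0.288]
tool_rot: [-0.0, 0.789, 0.614, -0.002]
contact_force: [-0.5, 0.1, -1.2]
opening: 0.0252
grasp_force: 35.1
```

```bash
python3 - <<'E'
from h import *
p,r=pose(); print(st(p),get_obs()["opening"])
im,W=cloud("top"); S=st(W); np.savez("t2.npz",im=im,W=W)
v,u=np.mgrid[:400,:640]
h=cv2.cvtColor(im,cv2.COLOR_RGB2HSV).astype(int)
g=(abs(S)<[80,190,400]).all(2)&(S[...,2]>250)&(h[...,0]>50)&(h[...,0]<85)&(h[...,1]>100)
print("green",g.sum(),cv2.minAreaRect(S[g][:,:2].astype(np.float32)) if g.any() else 0)
print(rel(stn(0,58,90),RD),rel(stn(0,58,28),RD))
E
```

```text
[-2.08775657e-01  5.78245949e+01  2.87971293e+02] 0.02521089765255039
green 419 ((-1.253814697265625, 79.22720336914062), (70.03516387939453, 43.637542724609375), 0.022685211151838303)
(array([  0.3,   0.9, 198.2]), array([-0.003,  0.002,  0.   ])) (array([  0.4,   1. , 260.2]), array([-0.003,  0.002,  0.   ]))
```

>>> {"method": "play_rows", "body": {"targets": [[0.8, 0, 1, 45, 0, 0, 0], [0.8, 0, 1, 95, 0, 0, 0], [0.8, 0, 1, 145, 0, 0, 0], [0.8, 0, 1, 185, 0, 0, 0], [0.8, 0, 1, 210, 0, 0, 0], [0.8, 0, 1, 230, 0, 0, 0], [0.8, 0, 1, 245, 0, 0, 0], [0.8, 0, 1, 254, 0, 0, 0], [0.8, 0, 1, 258, 0, 0, 0], [0.8, 0, 1, 260, 0, 0, 0], [0.8, 0, 1, 260, 0, 0, 0], [0.8, 0, 1, 260, 0, 0, 0]]}}

```text
time: 9.3
position: [0.5022, -0.1544, 0.0292]
tool_rot: [0.001, 0.789, 0.614, -0.001]
contact_force: [-0.3, -0.6, -1.8]
opening: 0.0253
grasp_force: 35.1
```

>>> {"method": "play_rows", "body": {"targets": [[0.8, 0, 0, 1, 0, 0, 0], [0.8, 0, 0, 2, 0, 0, 0], [0.8, 0, 0, 2, 0, 0, 0]]}}

```text
time: 9.6
position: [0.5024, -0.1546, 0.0285]
tool_rot: [0.001, 0.789, 0.614, -0.001]
contact_force: [-5.5, 0.6, 18.4]
opening: 0.0252
grasp_force: 37.6
```

>>> {"method": "play_rows", "body": {"targets": [[0.8, 0, 0, -1, 0, 0, 0], [0.65, 0, 0, -1, 0, 0, 0], [0.5, 0, 0, -1, 0, 0, 0], [0.5, 0, 0, -1, 0, 0, 0], [0.5, 0, 0, -1, 0, 0, 0], [0.5, 0, 0, -15, 0, 0, 0], [0.5, 0, 0, -45, 0, 0, 0], [0.5, 0, 0, -90, 0, 0, 0], [0.5, 0, 0, -140, 0, 0, 0], [0.5, 0, 0, -190, 0, 0, 0], [0.5, 0, 0, -230, 0, 0, 0], [0.5, 0, 0, -230, 0, 0, 0]]}}

```text
time: 10.8
position: [0.5045, -0.1544, 0.2622]
tool_rot: [0.004, 0.789, 0.614, 0.001]
contact_force: [1.8, -0.3, -0.2]
opening: 0.043
grasp_force: 0.0
```

```bash
python3 - <<'E'
from h import *
p,r=pose(); print(st(p),get_obs()["opening"])
im,W=cloud("wrist"); save("w3.png",im); S=st(W); h=cv2.cvtColor(im,cv2.COLOR_RGB2HSV).astype(int)
g=(abs(S[...,0])<50)&(S[...,1]>-5)&(S[...,1]<112)&(S[...,2]<45)&(h[...,0]>50)&(h[...,0]<85)&(h[...,1]>100)
P=S[g]; print(g.sum(),np.median(P,0),cv2.minAreaRect(P[:,:2].astype(np.float32)))
A=np.c_[P[:,:2],np.ones(len(P))]; print(np.linalg.lstsq(A,P[:,2],rcond=None)[0])
k=(abs(S[...,0])<35)&(S[...,1]>-112)&(S[...,1]<-60)&(abs(S[...,2]-93)<5)
print("tab",k.sum(),np.percentile(S[k],[5,50,95],axis=0) if k.any() else 0)
print(rel(stn(0,-112,250),RD),rel(stn(0,-112,76),RD))
E
```

```text
[  3.24879468  57.03303568 262.15431439] 0.04295261850145065
1793 [-5.30832422 64.78541808 23.78030412] ((0.4102287292480469, 55.519412994384766), (88.97931671142578, 68.63812255859375), 89.99546813964844)
[ 6.58994096e-04 -6.85601130e-05  2.37746197e+01]
tab 528 [[-2.52923601e+01 -8.97133356e+01  8.90944660e+01]
 [ 4.81491375e-02 -8.15765832e+01  9.49442313e+01]
 [ 2.42674973e+01 -7.78697280e+01  9.64078646e+01]]
(array([-169. ,   -2.2,    9.8]), array([ 0.003,  0.003, -0.001])) (array([-168.5,   -2.8,  183.8]), array([ 0.003,  0.003, -0.001]))
```

View pics/w3.png

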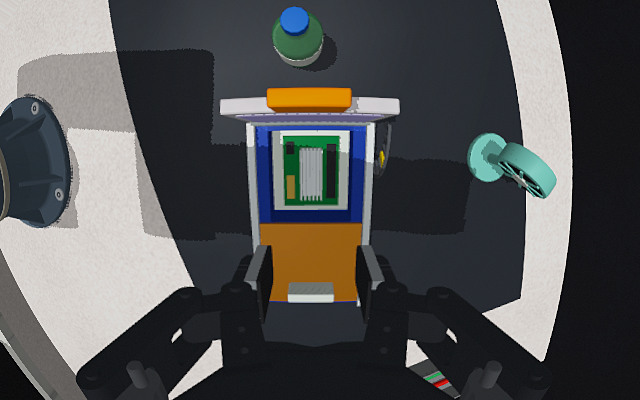

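The board lies flat and centred in the tray at about (312,172), with the cover fully open. Next I shut the cover.

>>> {"method": "play_rows", "body": {"targets": [[1, -50, -1, 0, 0, 0, 0], [1, -100, -2, 3, 0, 0, 0], [1, -145, -2, 6, 0, 0, 0], [1, -168.5, -2.5, 10, 0, 0, 0], [1, -168.5, -2.5, 45, 0, 0, 0], [1, -168.5, -2.5, 90, 0, 0, 0], [1, -168.5, -2.5, 135, 0, 0, 0], [1, -168.5, -2.5, 170, 0, 0, 0], [1, -168.5, -2.5, 184, 0, 0, 0], [1, -168.5, -2.5, 184, 0, 0, 0], [1, -168.5, -2.5, 184, 0, 0, 0]]}}

```text
time: 11.95
position: [0.4576, -0.3166, 0.0726]
tool_rot: [-0.001, 0.789, 0.614, -0.002]
contact_force: [-0.5, 0.3, -0.1]
opening: 0.0001
grasp_force: 0.0
```

>>> {"method": "play_rows", "body": {"targets": [[1, 6, 0, 0, 0, 0, 0], [1, 12, 0, 0, 0, 0, 0], [1, 20, 0, 0, 0, 0, 0], [1, 30, 0, 0, 0, 0, 0], [1, 40, 0, 0, 0, 0, 0], [1, 50, 0, 0, 0, 0, 0], [1, 60, 0, 0, 0, 0, 0], [1, 70, 0, 0, 0, 0, 0], [1, 80, 0, 0, 0, 0, 0], [1, 90, 0, 0, 0, 0, 0], [1, 100, 0, 0, 0, 0, 0], [1, 108, 0, 0, 0, 0, 0], [1, 113, 0, 0, 0, 0, 0], [1, 116, 0, 0, 0, 0, 0], [1, 118, 0, 0, 0, 0, 0], [1, 118, 0, 0, 0, 0, 0]]}}

```text
time: 13.55
position: [0.4868, -0.2022, 0.0726]
tool_rot: [-0.0, 0.789, 0.614, -0.002]
contact_force: [-0.2, -0.1, 0.6]
opening: 0.0
grasp_force: 0.0
```

```bash
python3 - <<'E'
from h import *
p,r=pose(); print(st(p),rel(stn(0,10,76),RD))
E
```

```text
[-2.19059021  6.36375367 72.5676067 ] (array([ 3.6,  2.2, -3.4]), array([-0.002,  0.002, -0.001]))
```

>>> {"method": "play_rows", "body": {"targets": [[1, 2, 0, 0, 0, 0, 0], [1, 4, 0, 0, 0, 0, 0], [1, 5, 0, 0, 0, 0, 0], [1, 5, 0, 0, 0, 0, 0]]}}

```text
time: 13.95
position: [0.4875, -0.1996, 0.0726]
tool_rot: [0.001, 0.79, 0.613, -0.004]
contact_force: [-5.1, -10.6, -0.4]
opening: -0.0
grasp_force: 6.0
```

```bash
python3 - <<'E'
from h import *
p,r=pose(); print(st(p))
D=np.load("top.npz"); S=st(D["W"]); im=D["im"]; h=cv2.cvtColor(im,cv2.COLOR_RGB2HSV).astype(int)
g=(S[...,2]>150)&(S[...,2]<240)&(abs(S[...,0])<30)&(S[...,1]>90)&(S[...,1]<190)&(h[...,1]>150)
print("tab top",np.percentile(S[g],[5,50,95],axis=0))
D=np.load("side.npz"); S=st(D["W"]); g=(abs(S[...,0])<60)&(S[...,1]>100)&(S[...,1]<170)&(S[...,2]>85)&(S[...,2]<230)
P=S[g]; print(np.polyfit(P[:,2],P[:,1],1),len(P)) # outer face
for y,z in((5,270),(185,270),(180,205)): print(y,z,rel(stn(0,y,z),RD))
E
```

```text
[-2.19788726  9.03570025 72.64039479]
tab top [[-23.24858034 135.01891758 219.80658011]
 [ -0.78508284 140.17465455 223.06151341]
 [ 21.23949089 145.13765575 225.72585857]]
[8.00776236e-02 1.27186185e+02] 1968
5 270 (array([  -5.5,    1.7, -197.3]), array([-0.002,  0.007, -0.002]))
185 270 (array([ 174.5,    1.3, -198.6]), array([-0.002,  0.007, -0.002]))
180 205 (array([ 170. ,    1.4, -133.6]), array([-0.002,  0.007, -0.002]))
```

>>> {"method": "play_rows", "body": {"targets": [[1, -5, 1.5, 0, 0, 0, 0], [1, -5.5, 1.5, -48, 0, 0, 0], [1, -5.5, 1.5, -96, 0, 0, 0], [1, -5.5, 1.5, -144, 0, 0, 0], [1, -5.5, 1.5, -192, 0, 0, 0], [1, 0, 1.5, -207, 0, 0, 0], [1, 45, 1.5, -207, 0, 0, 0], [1, 92, 1.5, -207, 0, 0, 0], [1, 140, 1.5, -207, 0, 0, 0], [1, 170, 1.5, -205, 0, 0, 0], [1, 173, 1.5, -198, 0, 0, 0], [1, 173, 1.5, -160, 0, 0, 0], [1, 173, 1.5, -134, 0, 0, 0], [1, 173, 1.5, -134, 0, 0, 0], [1, 173, 1.5, -134, 0, 0, 0]]}}

```text
time: 15.45
position: [0.5324, -0.0305, 0.2065]
tool_rot: [-0.0, 0.79, 0.614, -0.002]
contact_force: [1.1, 0.5, 1.1]
opening: 0.0002
grasp_force: 0.0
```

```bash
python3 - <<'E'
from h import *
p,r=pose(); print(st(p))
for t in(95,90,85,80,75,70,65,60,55,52,49,46,45):
    c,s=np.cos(np.radians(t)),np.sin(np.radians(t))
    print(t,*rel(stn(0,129-140*c+12*s,64+140*s+12*c),RD))
E
```

```text
[-1.08626105e-01  1.84043617e+02  2.06537460e+02]
95 [-30.9   0.2   4.2] [-0.003  0.003 -0.001]
90 [-43.    0.2   2.7] [-0.003  0.003 -0.001]
85 [-55.3   0.2   2.2] [-0.003  0.003 -0.001]
80 [-67.5   0.2   2.8] [-0.003  0.003 -0.001]
75 [-79.7   0.2   4.4] [-0.003  0.003 -0.001]
70 [-91.6   0.3   7.1] [-0.003  0.003 -0.001]
65 [-103.3    0.3   10.9] [-0.003  0.003 -0.001]
60 [-114.6    0.3   15.6] [-0.003  0.003 -0.001]
55 [-125.5    0.3   21.3] [-0.003  0.003 -0.001]
52 [-131.7    0.4   25.2] [-0.003  0.003 -0.001]
49 [-137.8    0.4   29.4] [-0.003  0.003 -0.001]
46 [-143.6    0.4   33.9] [-0.003  0.003 -0.001]
45 [-145.5    0.4   35.5] [-0.003  0.003 -0.001]
```

Push to about 48° and then check.

>>> {"method": "play_rows", "body": {"targets": [[1, -20, 0, 4, 0, 0, 0], [1, -31, 0, 4, 0, 0, 0], [1, -43, 0, 3, 0, 0, 0], [1, -55, 0, 2, 0, 0, 0], [1, -67.5, 0, 3, 0, 0, 0], [1, -80, 0, 4.5, 0, 0, 0], [1, -91.5, 0, 7, 0, 0, 0], [1, -103, 0, 11, 0, 0, 0], [1, -114.5, 0, 15.5, 0, 0, 0], [1, -125.5, 0, 21.5, 0, 0, 0], [1, -132, 0, 25, 0, 0, 0], [1, -138, 0, 29.5, 0, 0, 0], [1, -140, 0, 31, 0, 0, 0], [1, -140, 0, 31, 0, 0, 0]]}}

```text
time: 16.85
position: [0.4973, -0.166, 0.1749]
tool_rot: [-0.0, 0.789, 0.614, -0.002]
contact_force: [-0.1, 0.1, -0.1]
opening: -0.0
grasp_force: 0.0
```

```bash
cat > lamp.py <<'E'
from h import *
p,r=pose(); print(st(p))
for n in("side","top"):
    im,W=cloud(n); save(n+"_l%d.png"%int(get_obs()["time"]*100),im); S=st(W)
    g=(abs(S[...,0])>32)&(abs(S[...,0])<60)&(S[...,1]>10)&(S[...,1]<130)&(S[...,2]>85)&(S[...,2]<200)
    P=S[g]
    if len(P)>50:
        for _ in range(4):
            f=cv2.fitLine(P[:,1:].astype(np.float32),cv2.DIST_HUBER,0,.01,.01).ravel()
            e=abs((P[:,1]-f[2])*f[1]-(P[:,2]-f[3])*f[0]); P=P[e<max(4,2*np.median(e))]
        print(n,len(P),"angle",np.degrees(np.arctan2(f[1],-f[0]))%180, f[2:])
E
python3 lamp.py
```

```text
[ -0.88808579  44.06028469 174.927065  ]
side 982 angle 48.221786 [ 81.73015 124.54621]
top 890 angle 48.226883 [ 79.33858 126.13869]
```

>>> {"method": "play_rows", "body": {"targets": [[1, -3, 0, 2, 0, 0, 0], [1, -6, 0, 4.5, 0, 0, 0], [1, -6, 0, 4.5, 0, 0, 0], [1, 5, 0, -5, 0, 0, 0], [1, 15, 0, -40, 0, 0, 0], [1, 15, 0, -85, 0, 0, 0], [1, 15, 0, -110, 0, 0, 0], [1, 15, 0, -110, 0, 0, 0]]}}

```text
time: 17.75
position: [0.5038, -0.1509, 0.29]
tool_rot: [0.003, 0.789, 0.614, 0.0]
contact_force: [-0.0, 0.6, -0.2]
opening: 0.0004
grasp_force: 0.0
```

```bash
python3 lamp.py; python3 - <<'E'
from h import *
im,W=cloud("top"); S=st(W); h=cv2.cvtColor(im,cv2.COLOR_RGB2HSV).astype(int)
k=(abs(S[...,0])<56)&(S[...,1]>-115)&(S[...,1]<100)&(abs(S[...,2]-65)<4)&(h[...,0]>5)&(h[...,0]<22)&(h[...,1]>150)
print("amber",k.sum(),np.percentile(S[k][:,1],[1,99]) if k.any() else 0)
im,W=cloud("side"); save("s_end.png",cv2.resize(im[90:260,280:480],None,fx=3,fy=3))
E
```

```text
[  1.6805306   60.26886981 290.02796576]
side 974 angle 45.45607 [ 79.20965 122.32071]
top 871 angle 45.201294 [ 78.54879 122.30275]
amber 0 0
```

View pics/s_end.png

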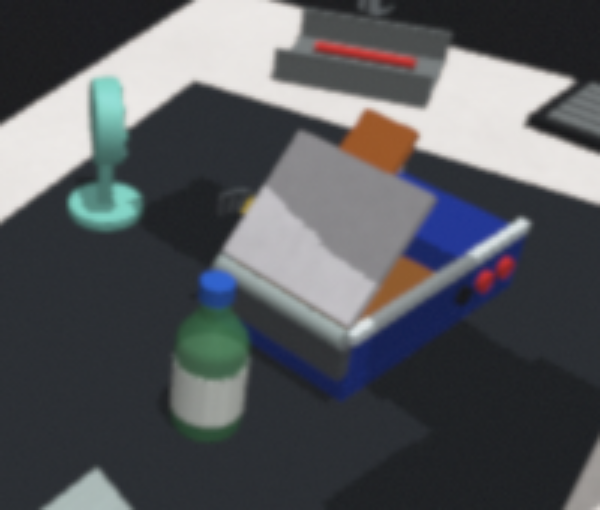

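The lamp is at 45°, the cover was pushed against its stop over the tray, and the bottle and fan stand where they were. The arm is clear.

```bash
python3 -c "from bench import *; print(job_done())"
```

```text
the job is handed in; nothing more can be done
None
```

I handed in the job after about 18 s of robot time: the board lay flat and centred in the tray before I pushed the cover to its shut stop, the lamp measures about 45°, and the arm never went near the bottle, fan or reel; the hand-in returned no verdict.

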